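# Cap the loose cassettes and file them in the bench rack

### The arm

A 6-joint arm with a two-finger parallel gripper is mounted at the origin on a cart in front of the work surface, level with it; the furniture and walls round the work are solid. World frame = base frame: x ahead of the robot, y to its left, z up, the work surface at z = 0. Lengths are in m, angles in rad, forces in N, time in s.
With the tool pointing down it reaches from about 0.375 to 0.925 m from the base axis. Payload 5.7 kg.
Tool frame: the origin (TCP) lies at the centre of the arm's flange, where the gripper is bolted on; the fingertips stand 182 mm ahead of it and the grasp point (between the pads) lies 163 mm ahead of it; z points along the fingers, y is the line along which they close (so a half turn about z gives the same grasp; the last joint's range is limited). The gripper opens to 88 mm and grips with 3 to 60 N. Pads are 20 mm wide; open, the fingers measure 115 mm over their backs; the gripper's body (75 mm by 178 mm) begins 61 mm behind the grasp point.
Start: joints at [1.119, 0.359, 1.51, -0, 1.272, -0.115], TCP at [0.198, 0.566, 0.405] pointing down, gripper open.
Joint ranges: [-2.97, 2.97], [-1.01, 2.36], [0.21, 2.38], [-0.96, 4.11], [0.2, 2.71], [-2.98, 2.98]. Speed limits (rad/s): [2.39, 2.39, 3.14, 3.14, 3.14, 3.14].

### API

Orientations are given as [roll, pitch, yaw] about the fixed x, y, z axes, in that order (R = Rz(yaw) Ry(pitch) Rx(roll)).
In Python, from bench import * gives the robot as it stands.
- The arm moves only by the tool send_rows, never from a script. Its argument "moves" is a list that holds one entry, the list of rows, each a list of 7 numbers: the shift along the world's x, y, z in mm, then the turn, a rotation vector about the world's x, y, z in rad, then the opening, from 0 (shut) to 1 (fully open). A call has 1 to 10 rows; each row shifts and turns the commanded pose from where the row before left it; what a row does not reach is not made up. A row lasts 1/10 s, in which the tool goes at most 50 mm and 8.59 degrees, less where a joint would pass 70% of its speed; a pose out of reach is approached as far as the arm can. A call with a gripper value outside its range is refused whole. The fingers move at their own pace and stop on an object; the grip force is fixed at half the most. Time passes only in rows, so rows that do not move let the fingers close. It gives the time, the measured TCP pose, the force, the opening and the grip force at its end, in the units of the state.
- sense(): the state, without advancing time (a new reading comes with each control period).
- get_image(name): name is "scene" or "top" or "wrist"; returns a dict with "pixels" (480x640x3 uint8, red, green, blue), "range_z" (480x640 float32, m along the optical axis (not along the pixel's ray), 0 where there is no reading), "fx", "fy", "cx", "cy" (pixels), "distortion" ([k1, k2, p1, p2, k3] as OpenCV has them; the pictures are not rectified), "R" (3x3) and "t" (3): a world point X has camera coordinates R X + t. Camera axes: x right, y down, z forward; pixel columns grow to the right and rows downward; lengths in m; the calibration is good to about 2 mm. A picture is of the moment at which its call begins.
- job_done(): hands the job in; it is judged then, once.
The state is a dict: "clock": time; "joints": joint angles; "joint_velocities": joint speeds; "joint_torque": joint torques, N m; "tool_pos": TCP position; "orientation": TCP orientation; "contact_force": force on the tool from outside, world axes, zero at the start; "ft_torque": the same for the moment, N m; "grip_width": opening from 0.0 (shut) to 1.0 (fully open); "finger_force": force on a finger pad.
Only numpy, scipy, OpenCV 4.12 (cv2) and the standard library are available. Lean on these libraries where they do the work, as an engineer would, in place of code of your own. Each camera call takes 0.05 s, during which the arm holds its last target. There are 200 camera calls.

### The job

Two or three cassettes have been left on the bench with their black caps standing up. First press each cap fully home, then file the cassette, nose first, in the rack between the two cases of its own colour, wedging them apart with it, and push it right back until its tail is flush with theirs, everything standing upright on the bay floor.

Things in the scene. Friction and masses are not known exactly. Their poses are not given: they have to be found in the camera images.
- rack: plywood base board 210x336x8 mm lying on the bench, fixed; origin at the centre of its underside, +x is away from the robot towards the back of the rack. The three bays stand on it side by side (centres 108 mm apart along its y), in any colour order
- bay_red: grey fixed tray of the red row, red mark on its front edge; open above and in front. Origin: centre of the row, underside; +x to its back. Floor 5 mm thick from x=-130 mm (no lip) to the back wall (inner face x=+60, top z=50 mm); side walls 94 mm apart inside, 40 mm high, only from x=-30 mm to the back. The floor from x=-130 to -60 mm is a bare apron before the neighbours
- red_left: red neighbour on the +y side of bay_red: loose red case, 120 g, standing on the bay floor, 120 long (x) x 24 thick (y) x 66 mm high, front end (-x) rounded, 12 mm radius, back end 1 to 4 mm off the back wall; origin at the centre of its underside, x to the back. Slippery: slides sideways when pushed; the pair's gap is 16 to 26 mm at the start and can open to 46 mm
- red_right: red neighbour on the -y side of bay_red: loose red case, 120 g, standing on the bay floor, 120 long (x) x 24 thick (y) x 66 mm high, front end (-x) rounded, 12 mm radius, back end 1 to 4 mm off the back wall; origin at the centre of its underside, x to the back. Slippery: slides sideways when pushed; the pair's gap is 16 to 26 mm at the start and can open to 46 mm
- cassette_red: red cassette with a black push-on cap, 150 g, standing upright on the bench (or absent): 120 long (x) x 36 thick (y); origin at the centre of its underside, +x to the nose. Body 52 mm high, to be gripped across its 36 mm below the cap. The tail (x=-60 mm) is flat with a white label; the nose is a wedge that narrows from 36 mm at x=+25 mm to a rounded 8 mm edge at x=+60 mm
- tail_red (a point): centre of the red cassette's flat tail face, 26 mm above its underside
- cap_red (a joint): how far the red cassette's cap stands up, m: 0 = pressed fully home (cassette then 66 mm high), up to 0.012 raised. Straight vertical slide held by about 6 N of friction; it stays where it is left
- cap_red_top (a point): centre of the top face of the red cassette's cap (85x36 mm, black), 17.5 mm to the tail side of the cassette's origin; 66 mm above the cassette's underside when home
- bay_blue: grey fixed tray of the blue row, blue mark on its front edge; open above and in front. Origin: centre of the row, underside; +x to its back. Floor 5 mm thick from x=-130 mm (no lip) to the back wall (inner face x=+60, top z=50 mm); side walls 94 mm apart inside, 40 mm high, only from x=-30 mm to the back. The floor from x=-130 to -60 mm is a bare apron before the neighbours
- blue_left: blue neighbour on the +y side of bay_blue: loose blue case, 120 g, standing on the bay floor, 120 long (x) x 24 thick (y) x 66 mm high, front end (-x) rounded, 12 mm radius, back end 1 to 4 mm off the back wall; origin at the centre of its underside, x to the back. Slippery: slides sideways when pushed; the pair's gap is 16 to 26 mm at the start and can open to 46 mm
- blue_right: blue neighbour on the -y side of bay_blue: loose blue case, 120 g, standing on the bay floor, 120 long (x) x 24 thick (y) x 66 mm high, front end (-x) rounded, 12 mm radius, back end 1 to 4 mm off the back wall; origin at the centre of its underside, x to the back. Slippery: slides sideways when pushed; the pair's gap is 16 to 26 mm at the start and can open to 46 mm
- cassette_blue: blue cassette with a black push-on cap, 150 g, standing upright on the bench (or absent): 120 long (x) x 36 thick (y); origin at the centre of its underside, +x to the nose. Body 52 mm high, to be gripped across its 36 mm below the cap. The tail (x=-60 mm) is flat with a white label; the nose is a wedge that narrows from 36 mm at x=+25 mm to a rounded 8 mm edge at x=+60 mm
- tail_blue (a point): centre of the blue cassette's flat tail face, 26 mm above its underside
- cap_blue (a joint): how far the blue cassette's cap stands up, m: 0 = pressed fully home (cassette then 66 mm high), up to 0.012 raised. Straight vertical slide held by about 6 N of friction; it stays where it is left
- cap_blue_top (a point): centre of the top face of the blue cassette's cap (85x36 mm, black), 17.5 mm to the tail side of the cassette's origin; 66 mm above the cassette's underside when home
- bay_yellow: grey fixed tray of the yellow row, yellow mark on its front edge; open above and in front. Origin: centre of the row, underside; +x to its back. Floor 5 mm thick from x=-130 mm (no lip) to the back wall (inner face x=+60, top z=50 mm); side walls 94 mm apart inside, 40 mm high, only from x=-30 mm to the back. The floor from x=-130 to -60 mm is a bare apron before the neighbours
- yellow_left: yellow neighbour on the +y side of bay_yellow: loose yellow case, 120 g, standing on the bay floor, 120 long (x) x 24 thick (y) x 66 mm high, front end (-x) rounded, 12 mm radius, back end 1 to 4 mm off the back wall; origin at the centre of its underside, x to the back. Slippery: slides sideways when pushed; the pair's gap is 16 to 26 mm at the start and can open to 46 mm
- yellow_right: yellow neighbour on the -y side of bay_yellow: loose yellow case, 120 g, standing on the bay floor, 120 long (x) x 24 thick (y) x 66 mm high, front end (-x) rounded, 12 mm radius, back end 1 to 4 mm off the back wall; origin at the centre of its underside, x to the back. Slippery: slides sideways when pushed; the pair's gap is 16 to 26 mm at the start and can open to 46 mm
- cassette_yellow: yellow cassette with a black push-on cap, 150 g, standing upright on the bench (or absent): 120 long (x) x 36 thick (y); origin at the centre of its underside, +x to the nose. Body 52 mm high, to be gripped across its 36 mm below the cap. The tail (x=-60 mm) is flat with a white label; the nose is a wedge that narrows from 36 mm at x=+25 mm to a rounded 8 mm edge at x=+60 mm
- tail_yellow (a point): centre of the yellow cassette's flat tail face, 26 mm above its underside
- cap_yellow (a joint): how far the yellow cassette's cap stands up, m: 0 = pressed fully home (cassette then 66 mm high), up to 0.012 raised. Straight vertical slide held by about 6 N of friction; it stays where it is left
- cap_yellow_top (a point): centre of the top face of the yellow cassette's cap (85x36 mm, black), 17.5 mm to the tail side of the cassette's origin; 66 mm above the cassette's underside when home

How it is judged:
By the outcome, as a careful person would: the job done as asked, in the order asked, and still so for the second after the job is handed in, with the robot touching nothing.
Of cassette_red, cassette_blue, cassette_yellow only 2 to 3 are there at a start; the rules pass over those that are not, and their reading is None.
At some moment in a run one of cassette_red, cassette_blue, cassette_yellow may be knocked a few centimetres aside while the robot is not near it.
Once in a run the grip may slacken for a moment while it holds something.
It also fails if it takes over 210 s, if anything falls off the work surface, if the arm or the gripper's body presses on something with over 40 N, if the wrist force passes 120 N, or if a joint passes its speed limit or range.

## Working session

There is one attempt and no reset: what is moved stays moved. The work goes in short steps, Python scripts to look and compute and a tool call to move; the robot and the scene stay as the last step left them, time stands still between calls to the robot, and variables do not carry over. Pictures are saved under pics/ and viewed, at most 16 in all, crops included, and the job is handed in when it is done.

Besides the shell and the picture viewer there is one more tool, called after "Emit:" by a JSON object that holds its "api" and its "payload". send_rows: Moves the arm, as the interface text tells. Its arguments: {"type":"object","properties":{"moves":{"type":"array"}},"required":["moves"]}

```bash
mkdir -p pics; ls
python3 - <<'E'
from bench import *
import cv2,numpy as np
s=sense();print({k:np.round(v,3).tolist() for k,v in s.items()})
for n in("scene","top","wrist"):
    g=get_image(n);cv2.imwrite(f"pics/{n}0.png",g["pixels"][:,:,::-1]);np.savez(f"{n}0.npz",**g)
    print(n,g["fx"],g["cx"],g["cy"],np.round(g["distortion"],3),np.round(g["R"],3).tolist(),np.round(g["t"],3))
E
```

```text
pics
{'clock': 0.0, 'joints': [1.119, 0.359, 1.511, 0.0, 1.273, -0.115], 'joint_velocities': [0.001, 0.002, -0.002, -0.0, 0.001, -0.001], 'joint_torque': [-0.001, -51.536, -27.072, 0.067, 0.035, -0.0], 'tool_pos': [0.198, 0.566, 0.404], 'orientation': [-3.14, -0.0, 2.805], 'contact_force': [-0.07, -0.111, 0.113], 'ft_torque': [0.032, -0.007, -0.032], 'finger_force': 0.0, 'grip_width': 1.001}
scene 499.2335993263723 314.1858866655599 240.21460613954434 [-0.051  0.     0.     0.     0.   ] [[0.848, -0.529, 0.01], [-0.296, -0.491, -0.819], [0.439, 0.692, -0.574]] [-0.341  0.3    0.696]
top 474.2421091306212 317.4244309044988 243.19722727817788 [-0.068  0.     0.     0.     0.   ] [[0.009, -0.999, -0.034], [-0.996, -0.006, -0.094], [0.094, 0.035, -0.995]] [0.159 0.497 0.864]
wrist 345.3526369294606 315.0259535338064 242.1859516538095 [-0.069  0.     0.     0.     0.   ] [[0.331, 0.944, -0.001], [0.91, -0.319, 0.266], [0.251, -0.089, -0.964]] [-0.599 -0.03   0.391]
```

View pics/top0.png

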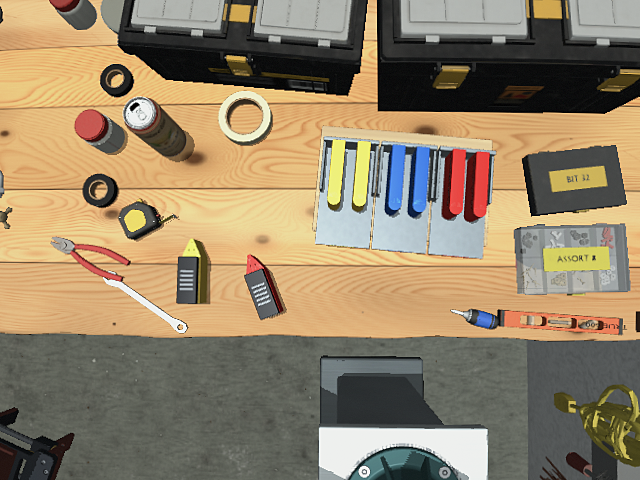

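View pics/scene0.png

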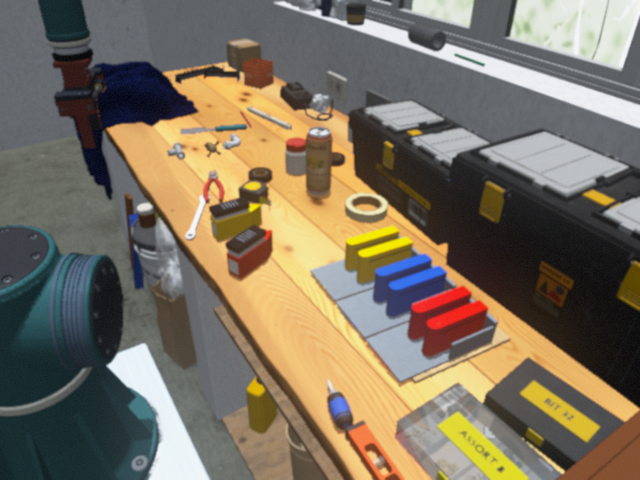

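The top view shows two cassettes: yellow at about (188,275) and red at about (264,288), with noses pointing up the picture. There is no blue one. The rack bays run yellow, blue, red from left to right, around (405,190). The scene view agrees. Next I measure.

```bash
cat > h.py <<'E'
import numpy as np,cv2
from bench import *
def snap(n,png=None):
    g=get_image(n)
    if png: cv2.imwrite("pics/"+png,g["pixels"][:,:,::-1])
    return g
def world(g):
    v,u=np.mgrid[0:480,0:640]
    K=np.array([[g["fx"],0,g["cx"]],[0,g["fy"],g["cy"]],[0,0,1]])
    p=cv2.undistortPoints(np.stack([u,v],-1).reshape(-1,1,2).astype(np.float64),K,np.array(g["distortion"])).reshape(480,640,2)
    r=g["range_z"][...,None].astype(float)
    X=(np.concatenate([p*r,r],-1)-np.array(g["t"]))@np.array(g["R"])
    X[g["range_z"]<=0]=np.nan
    return X
def masks(g):
    h=cv2.cvtColor(g["pixels"],cv2.COLOR_RGB2HSV);H,S,V=[h[...,i].astype(int) for i in range(3)]
    sat=(S>150)&(V>60)
    return dict(red=sat&((H<5)|(H>174)),yellow=sat&(H>24)&(H<35),blue=sat&(H>105)&(H<125),
                black=(V<90)&(S<110))
def rect(P):
    (c,s,a)=cv2.minAreaRect((P[:,:2]*1000).astype(np.float32))
    if s[0]<s[1]: a-=90;s=s[::-1]
    a=(a+90)%180-90
    return np.round(c,1),np.round(s,1),round(a,1)
def comps(m,X,zlo,zhi,box,minpx=30):
    ok=m&(X[...,2]>zlo)&(X[...,2]<zhi)&(X[...,0]>box[0])&(X[...,0]<box[1])&(X[...,1]>box[2])&(X[...,1]<box[3])
    n,l,st,_=cv2.connectedComponentsWithStats(ok.astype(np.uint8),connectivity=4)
    return [X[l==i] for i in range(1,n) if st[i,4]>=minpx]
def report(g,tag):
    X=world(g);M=masks(g)
    for c in("red","yellow","blue"):
        for P in comps(M[c],X,.03,.1,(.3,.9,-.35,.6)):
            hi=np.percentile(P[:,2],95);T=P[P[:,2]>hi-.008]
            print(tag,c,len(T),"ztop %.1f"%(np.median(T[:,2])*1000),*rect(T))
    for P in comps(M["black"],X,.055,.1,(.3,.62,.05,.6),60):
        print(tag,"cap",len(P),"z %.1f"%(np.median(P[:,2])*1000),*rect(P))
    return X,M
E
python3 - <<'E'
from h import *
for n in("top","scene"):
    g=dict(np.load(n+"0.npz"));report(g,n)
E
```

```text
top red 252 ztop 87.4 [710.8 579.6] [56.4 40.6] 3.6
top red 849 ztop 77.6 [603.8 -87.2] [118.7  24.2] -4.5
top red 858 ztop 77.5 [ 599.8 -129.3] [118.2  25.1] -5.4
top red 131 ztop 50.4 [456.6 283.7] [31.  27.3] 18.3
top red 11 ztop 65.4 [403.6 241.9] [70.6  0.4] 21.8
top blue 807 ztop 77.5 [610.4  21.4] [118.9  22.6] -5.0
top blue 815 ztop 77.6 [607.7 -22.1] [119.   24.4] -5.1
top blue 10 ztop 53.6 [643.3 -12.6] [27.8  0.6] -3.9
top blue 10 ztop 55.6 [552.6 -10.9] [12.9  2.3] 41.5
top cap 645 z 73.4 [424.1 394.6] [82.7 36.3] 1.1
scene red 110 ztop 87.4 [707.8 580.6] [51.9 39. ] 9.3
scene red 6 ztop 65.4 [444.1 259.2] [2.9 2.3] 59.8
scene red 1520 ztop 78.1 [ 599. -109.] [118.5  68.3] -4.6
scene yellow 63 ztop 33.4 [536.7 515.6] [32.  30.4] 63.1
scene yellow 6 ztop 64.6 [462.6 377.7] [4.9 2.7] 70.7
scene yellow 401 ztop 77.3 [620.2 128.5] [120.8  29.1] -4.9
scene yellow 431 ztop 77.4 [616.9  82.5] [119.7  27. ] -6.7
scene yellow 45 ztop 35.1 [ 617.1 -287.9] [24.4 12.2] 38.8
scene yellow 59 ztop 35.2 [ 621.5 -297.1] [23.2 11.4] 1.1
scene yellow 42 ztop 35.0 [ 632.5 -322. ] [28.2  6.9] -85.5
scene yellow 1838 ztop 41.0 [ 467.5 -301.9] [97.  43.6] -88.4
scene yellow 42 ztop 37.5 [ 401.4 -312.7] [12.2  4.2] -82.4
scene blue 481 ztop 77.4 [608.7  21. ] [114.8  27. ] -5.1
scene blue 545 ztop 77.4 [604.4 -22.7] [117.4  26.1] -4.7
scene cap 277 z 73.0 [422.9 392.4] [87.5 38.7] 3.4
scene cap 238 z 76.1 [398.2 256.5] [81.5 34.7] 21.8
scene cap 65 z 66.0 [392.  240.1] [69.8 24.7] -1.9
```

Emit:
{"api": "send_rows", "payload": {"moves": [[[23, -17, -8, 0, 0, 0.036, 0], [23, -17, -8, 0, 0, 0.036, 0], [23, -17, -8, 0, 0, 0.036, 0], [23, -17, -8, 0, 0, 0.036, 0], [23, -17, -8, 0, 0, 0.036, 0], [23, -17, -8, 0, 0, 0.036, 0], [23, -17, -8, 0, 0, 0.036, 0], [23, -17, -8, 0, 0, 0.036, 0], [23, -17, -8, 0, 0, 0.036, 0], [19, -19, -8, 0, 0, 0.036, 0]]]}}

```text
clock: 1.15
tool_pos: [0.4254, 0.3936, 0.3241]
orientation: [-3.142, 0.0, -3.117]
contact_force: [-0.4, 0.3, 0.0]
grip_width: 0.13
finger_force: 0.0
```

Run:
```python
from h import *
g=snap("wrist","w1.png");report(g,"wrist")
s=sense();print(np.round(s["tool_pos"],4),np.round(s["orientation"],3),-np.array(g["R"]).T@g["t"])
```

```text
wrist red 2013 ztop 51.5 [414.  278.2] [113.3  30.1] 1.9
wrist yellow 394 ztop 51.6 [481.2 395.4] [35.2 16.2] 1.9
wrist cap 4941 z 77.4 [399.8 262.3] [81.4 37.3] 21.5
wrist cap 3204 z 75.3 [412.4 395.1] [61.3 31.9] 0.5
wrist cap 622 z 75.2 [451.8 395.1] [23.4 15.3] 1.0
[0.4273 0.391  0.3228] [-3.139  0.    -3.116] [0.35108008 0.39217152 0.30427371]
```

View pics/w1.png

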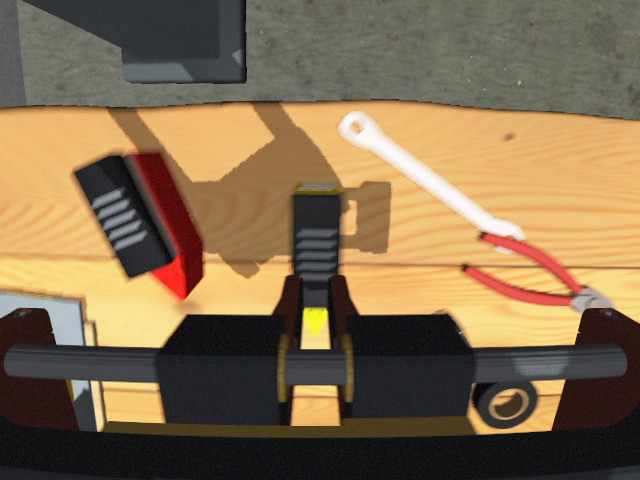

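Wrist view: the yellow cap is at about (316,245), its nose is at (316,320), and the red cassette is at (135,215). Tops are at z≈75–77 mm, so the caps stand about 10 mm up. Pressing the yellow cap.

Emit:
{"api": "send_rows", "payload": {"moves": [[[0, 0, -15, 0, 0, 0, 0], [-2, 2, -15, 0, 0, 0, 0], [-2, 2, -15, 0, 0, 0, 0], [0, 0, -12, 0, 0, 0, 0], [0, 0, -4, 0, 0, 0, 0], [0, 0, -3, 0, 0, 0, 0], [0, 0, -3, 0, 0, 0, 0], [0, 0, -3, 0, 0, 0, 0], [0, 0, -3, 0, 0, 0, 0], [0, 0, 0, 0, 0, 0, 0]]]}}

```text
clock: 2.2
tool_pos: [0.4205, 0.3984, 0.2522]
orientation: [3.141, 0.001, -3.119]
contact_force: [0.3, 0.3, 1.4]
grip_width: 0.007
finger_force: 0.7
```

Emit:
{"api": "send_rows", "payload": {"moves": [[[0, 0, -2, 0, 0, 0, 0], [0, 0, -2, 0, 0, 0, 0], [0, 0, -2, 0, 0, 0, 0], [0, 0, 0, 0, 0, 0, 0]]]}}

```text
clock: 2.6
tool_pos: [0.4205, 0.3985, 0.2481]
orientation: [3.141, 0.001, -3.118]
contact_force: [-3.5, -2.8, 21.3]
grip_width: 0.003
finger_force: 10.4
```

Emit:
{"api": "send_rows", "payload": {"moves": [[[0, 0, -2, 0, 0, 0, 0], [0, 0, 0, 0, 0, 0, 0], [0, 0, 25, 0, 0, 0, 0], [0, 0, 35, 0, 0, 0, 0], [-5, -34, 15, 0, 0, 0.094, 0], [-5, -34, 0, 0, 0, 0.094, 0], [-5, -34, 0, 0, 0, 0.094, 0], [-5, -34, 0, 0, 0, 0.094, 0], [0, 0, 0, 0, 0, 0, 0]]]}}

```text
clock: 3.5
tool_pos: [0.3989, 0.2593, 0.3185]
orientation: [-3.14, -0.003, -2.742]
contact_force: [-0.5, 0.1, -0.2]
grip_width: 0.003
finger_force: 0.0
```

Run:
```python
from h import *
g=snap("wrist","w2.png");report(g,"wrist")
g=snap("top","t2.png");report(g,"top")
s=sense();print(np.round(s["tool_pos"],4),np.round(s["orientation"],3))
```

```text
wrist red 68 ztop 69.2 [358.9 245.8] [31.5  0.5] -68.4
wrist yellow 918 ztop 78.9 [581.  134.4] [46.6 23.5] -0.4
wrist blue 130 ztop 45.9 [551.4  32.6] [13.9  4.8] 50.1
wrist cap 3671 z 77.7 [393.4 259.6] [74.5 34.5] 21.8
wrist cap 2155 z 66.0 [404. 396.] [49.6 37.1] 0.2
wrist cap 145 z 66.2 [459.3 407.9] [14.  11.8] -67.4
top red 131 ztop 86.9 [709.4 578.6] [56.8 40.1] -2.3
top red 849 ztop 77.6 [603.6 -86.8] [118.8  24.4] -4.8
top red 873 ztop 77.5 [ 599.3 -129.7] [119.   25.7] -3.6
top blue 782 ztop 77.6 [610.6  21.4] [118.6  22.5] -5.1
top blue 803 ztop 77.6 [607.  -21.3] [118.   24.5] -5.4
top cap 70 z 75.7 [372.3 239.7] [17.1 14.9] -67.6
[0.4005 0.262  0.319 ] [ 3.141e+00  1.000e-03 -2.745e+00]
```

Emit:
{"api": "send_rows", "payload": {"moves": [[[0, 0, -20, 0, 0, 0, 0], [0, 0, -20, 0, 0, 0, 0], [0, 0, -14, 0, 0, 0, 0], [0, 0, -4, 0, 0, 0, 0], [0, 0, -4, 0, 0, 0, 0], [0, 0, -4, 0, 0, 0, 0], [0, 0, -3, 0, 0, 0, 0], [0, 0, -2, 0, 0, 0, 0], [0, 0, -3, 0, 0, 0, 0], [0, 0, 0, 0, 0, 0, 0]]]}}

```text
clock: 4.6
tool_pos: [0.4001, 0.2631, 0.2479]
orientation: [3.141, 0.001, -2.742]
contact_force: [-10.0, -3.5, 38.7]
grip_width: 0.01
finger_force: 19.4
```

Emit:
{"api": "send_rows", "payload": {"moves": [[[0, 0, 25, 0, 0, 0, 0], [0, 0, 25, 0, 0, 0, 1], [-8, -3, 20, 0, 0, 0, 1], [-8, -3, 0, 0, 0, 0, 1], [0, 0, 0, 0, 0, 0, 1], [0, 0, 0, 0, 0, 0, 1], [0, 0, 0, 0, 0, 0, 1], [0, 0, 0, 0, 0, 0, 1], [0, 0, 0, 0, 0, 0, 1]]]}}

```text
clock: 5.5
tool_pos: [0.3844, 0.2563, 0.3141]
orientation: [-3.141, -0.001, -2.743]
contact_force: [0.0, -0.4, -0.6]
grip_width: 0.691
finger_force: 0.0
```

Run:
```python
from h import *
g=snap("wrist","w3.png");report(g,"wrist")
s=sense();print(np.round(s["tool_pos"],4),np.round(s["orientation"],3),s["grip_width"])
g=snap("top","t3.png");report(g,"top")
```

```text
wrist red 134 ztop 49.5 [359.3 245.3] [33.4  0.9] -67.9
wrist red 495 ztop 51.7 [451.9 283.1] [27.5 17.8] -65.0
wrist yellow 70 ztop 51.9 [491.2 391.6] [18.1  5.2] 44.3
wrist blue 43 ztop 35.0 [549.4  24.5] [9.5 2.3] -84.3
wrist cap 4783 z 66.0 [398. 261.] [84.4 34.9] 21.7
[0.3844 0.2563 0.3142] [-3.141e+00 -1.000e-03 -2.743e+00] 0.7407464757000597
top red 137 ztop 86.6 [709.5 578.1] [57.1 37.8] -1.5
top red 849 ztop 77.4 [603.6 -86.8] [118.8  24.1] -4.5
top red 866 ztop 77.5 [ 599.3 -128.9] [119.3  25.6] -5.5
top red 24 ztop 49.3 [465.9 284.8] [15.1 12.1] -74.3
top blue 792 ztop 77.5 [610.7  21.4] [119.   22.6] -4.9
top blue 805 ztop 77.6 [606.9 -21.7] [118.4  24.6] -5.1
top cap 60 z 64.7 [457.1 401.7] [20.1 16.4] 88.2
```

View pics/w3.png

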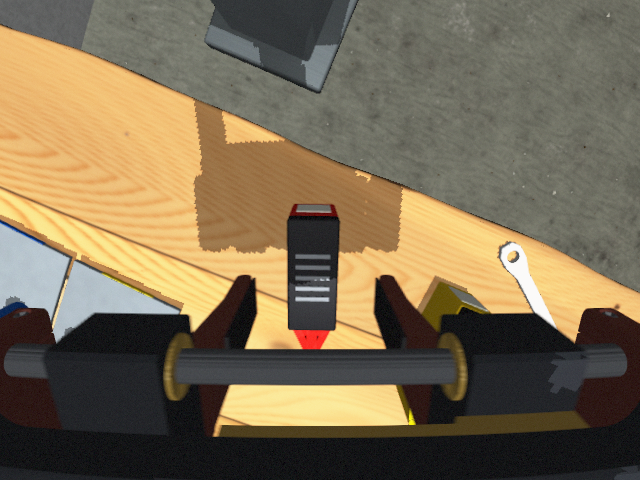

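Wrist view: the red cap is home (z=66), lies centred between the open fingers at about (313,265), and the nose is at (312,340). Descending to grip.

Emit:
{"api": "send_rows", "payload": {"moves": [[[-2, -1, -30, 0, 0, 0, 1], [0, 0, -30, 0, 0, 0, 1], [0, 0, -30, 0, 0, 0, 1], [0, 0, -20, 0, 0, 0, 1], [0, 0, -11, 0, 0, 0, 1], [0, 0, 0, 0, 0, 0, 0.3], [0, 0, 0, 0, 0, 0, 0.3], [0, 0, 0, 0, 0, 0, 0.3], [0, 0, 0, 0, 0, 0, 0.3], [0, 0, 0, 0, 0, 0, 0.3]]]}}

```text
clock: 6.6
tool_pos: [0.3825, 0.2554, 0.1943]
orientation: [-3.142, 0.002, -2.742]
contact_force: [0.2, 0.2, -0.0]
grip_width: 0.581
finger_force: 0.0
```

Emit:
{"api": "send_rows", "payload": {"moves": [[[0, 0, 0, 0, 0, 0, 0.3], [0, 0, 0, 0, 0, 0, 0.3], [0, 0, 0, 0, 0, 0, 0.3]]]}}

```text
clock: 6.9
tool_pos: [0.3824, 0.2553, 0.1939]
orientation: [-3.141, 0.0, -2.742]
contact_force: [-0.7, -0.2, 4.5]
grip_width: 0.413
finger_force: 29.6
```

Emit:
{"api": "send_rows", "payload": {"moves": [[[0, 0, 6, 0, 0, 0, 0.3], [0, 0, 8, 0, 0, 0, 0.3], [0, 0, 8, 0, 0, 0, 0.3], [2, -12, 0, 0, 0, -0.015, 0.3], [4, -24, 0, 0, 0, -0.04, 0.3], [5, -29, 0, 0, 0, -0.04, 0.3], [5, -30, 0, 0, 0, -0.04, 0.3], [5, -30, 0, 0, 0, -0.04, 0.3], [5, -30, 0, 0, 0, -0.04, 0.3], [5, -30, 0, 0, 0, -0.04, 0.3]]]}}

```text
clock: 7.9
tool_pos: [0.4131, 0.0684, 0.2157]
orientation: [-3.141, 0.0, -3.0]
contact_force: [0.9, -0.1, -3.1]
grip_width: 0.415
finger_force: 29.7
```

Emit:
{"api": "send_rows", "payload": {"moves": [[[5, -30, 0, 0, 0, -0.04, 0.3], [5, -30, 0, 0, 0, -0.04, 0.3], [5, -30, 0, 0, 0, -0.04, 0.3], [5, -30, 0, 0, 0, -0.04, 0.3], [3, -29, 0, 0, 0, -0.04, 0.3], [3, -24, 0, 0, 0, -0.03, 0.3], [2, -14, 0, 0, 0, 0, 0.3], [1, -7, 0, 0, 0, 0, 0.3], [0, 0, 0, 0, 0, 0, 0.3], [0, 0, 0, 0, 0, 0, 0.3]]]}}

```text
clock: 8.9
tool_pos: [0.4418, -0.123, 0.2155]
orientation: [3.141, -0.001, 3.056]
contact_force: [-0.3, 0.5, -1.4]
grip_width: 0.414
finger_force: 29.7
```

Run:
```python
from h import *
s=sense();print({k:np.round(s[k],4).tolist() for k in("tool_pos","orientation","grip_width","finger_force","contact_force")})
g=snap("wrist","w4.png");report(g,"wrist")
g=snap("top","t4.png");report(g,"top")
g=snap("scene");report(g,"scene")
```

```text
{'tool_pos': [0.4418, -0.123, 0.2155], 'orientation': [3.1412, -0.0009, 3.0562], 'grip_width': 0.4136, 'finger_force': 29.6549, 'contact_force': [-0.2834, 0.4586, -1.4046]}
wrist red 865 ztop 70.9 [ 416.8 -120. ] [35.4  2.4] 83.5
wrist yellow 317 ztop 41.9 [ 448.6 -257.2] [12.4 10.6] 0.0
wrist yellow 290 ztop 41.8 [ 481.1 -257.9] [13.9  9.7] 89.2
wrist blue 50 ztop 30.4 [ 350.3 -153.9] [5.6 3.3] -29.4
wrist blue 329 ztop 30.6 [ 354.1 -145.3] [17.2  8. ] 65.4
top red 178 ztop 87.0 [710.  579.3] [57.  40.2] 0.7
top red 31 ztop 87.5 [720.2 585.2] [15.1 14.9] -65.0
top red 849 ztop 77.7 [603.6 -86.9] [118.1  24. ] -5.1
top red 864 ztop 77.6 [ 599.3 -129.6] [119.1  25.2] -4.5
top red 215 ztop 71.2 [ 512.1 -122.2] [44.4 34.7] -62.1
top blue 799 ztop 77.5 [610.2  21.4] [119.2  22.7] -4.9
top blue 809 ztop 77.5 [606.8 -21.5] [117.9  24.1] -5.2
top cap 442 z 64.3 [425.1 394.7] [82.  36.3] -0.7
scene red 109 ztop 87.6 [707.8 579.9] [50.3 39.7] -0.8
scene red 1490 ztop 78.2 [ 592.3 -108.5] [131.1  69.1] -5.4
scene yellow 69 ztop 33.6 [535.6 513.5] [35.4 32.6] 4.2
scene yellow 5 ztop 63.3 [463.5 377.7] [8.4 2.2] 78.4
scene yellow 143 ztop 77.4 [582.8 131.2] [44.5 23.9] -6.7
scene yellow 26 ztop 77.6 [564.9  92.7] [18.3  6.8] 34.9
scene yellow 680 ztop 35.1 [ 618.  -313.9] [75.7 37. ] -83.4
scene yellow 1840 ztop 40.9 [ 467.9 -302.2] [97.4 43.1] -87.3
scene yellow 42 ztop 37.2 [ 401.4 -313.1] [12.2  3.8] -81.6
scene blue 75 ztop 77.1 [657.5  12.2] [30.3 19.1] 54.5
scene blue 270 ztop 77.3 [629.1 -25.7] [66.8 25.2] -2.3
scene cap 155 z 64.5 [421.3 391.4] [79.  33.4] 0.0
```

View pics/t4.png

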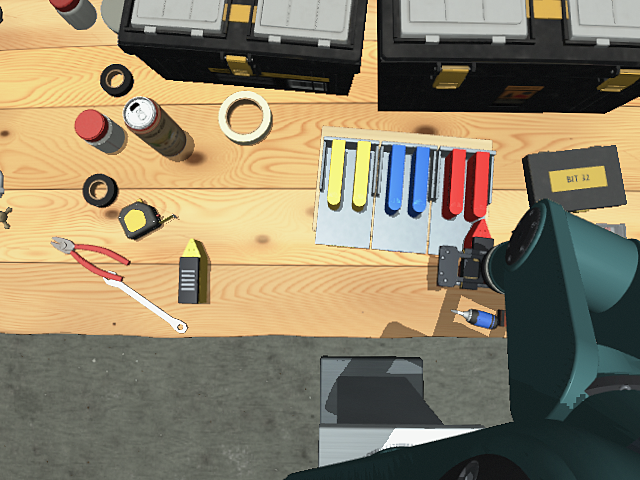

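View pics/w4.png

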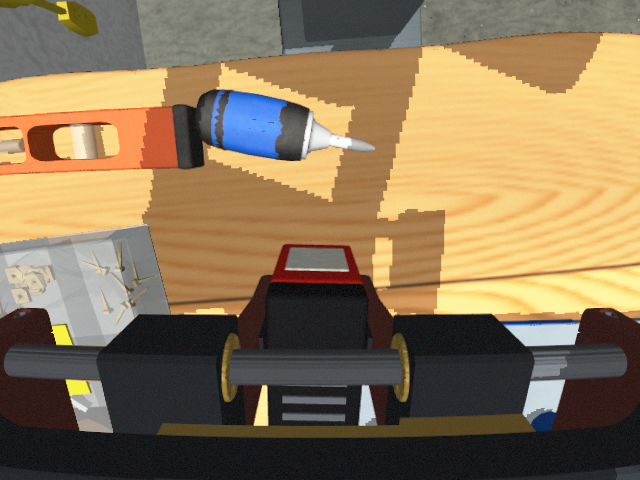

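The top view shows the held red cassette about 29 mm too far to −y (nose at pixel (480,232)). The wrist view shows it upright, with the tail at (316,262). I'll correct sideways, then lower.

Emit:
{"api": "send_rows", "payload": {"moves": [[[0, 8, 0, 0, 0, 0, 0.3], [-2, 13, 0, 0, 0, -0.002, 0.3], [-2, 8, 0, 0, 0, 0, 0.3], [0, 0, -3, 0, 0, 0, 0.3], [0, 0, -4, 0, 0, 0, 0.3], [0, 0, 0, 0, 0, 0, 0.3], [0, 0, 0, 0, 0, 0, 0.3]]]}}

```text
clock: 9.75
tool_pos: [0.4384, -0.0949, 0.2084]
orientation: [-3.142, -0.0, 3.054]
contact_force: [0.1, -1.2, -2.9]
grip_width: 0.41
finger_force: 29.7
```

Run:
```python
from h import *
s=sense();print({k:np.round(s[k],4).tolist() for k in("tool_pos","orientation","grip_width","finger_force","contact_force")})
g=snap("wrist");report(g,"wrist")
g=snap("top","t5.png");report(g,"top")
```

```text
{'tool_pos': [0.4384, -0.0949, 0.2084], 'orientation': [-3.1415, -0.0002, 3.0535], 'grip_width': 0.4097, 'finger_force': 29.6552, 'contact_force': [0.1268, -1.164, -2.8709]}
wrist red 861 ztop 63.9 [413.6 -91.9] [35.6  2.6] 83.4
wrist blue 296 ztop 30.5 [ 353.  -148.3] [16.3  8.5] 71.7
wrist blue 55 ztop 30.4 [ 356.6 -135. ] [5. 4.] -81.7
top red 139 ztop 86.9 [709.7 578.9] [57.1 40.4] -0.6
top red 852 ztop 77.6 [603.6 -87. ] [118.   24.5] -5.0
top red 866 ztop 77.6 [ 599.3 -129.4] [118.2  25.7] -5.1
top red 220 ztop 64.6 [508.2 -94.4] [46.9 35.8] -62.1
top blue 789 ztop 77.6 [610.7  21.5] [119.1  22.7] -4.9
top blue 804 ztop 77.7 [607.2 -21.5] [118.6  24.5] -5.3
top cap 302 z 64.4 [424.8 398.6] [81.4 28.9] -0.3
top cap 69 z 63.8 [436.1 380.6] [73.9 24.2] 22.4
```

Emit:
{"api": "send_rows", "payload": {"moves": [[[6, -0.5, 0, 0, 0, 0, 0.3], [8, -0.7, 0, 0, 0, 0, 0.3], [8, -0.7, 0, 0, 0, 0, 0.3], [8, -0.7, 0, 0, 0, 0, 0.3], [8, -0.7, 0, 0, 0, 0, 0.3], [8, -0.7, 0, 0, 0, 0, 0.3], [8, -0.7, 0, 0, 0, 0, 0.3], [8, -0.7, 0, 0, 0, 0, 0.3], [0, 0, 0, 0, 0, 0, 0.3]]]}}

```text
clock: 10.75
tool_pos: [0.5018, -0.1004, 0.2088]
orientation: [-3.141, 0.002, 3.054]
contact_force: [-0.0, 1.1, -0.9]
grip_width: 0.412
finger_force: 29.7
```

Run:
```python
from h import *
s=sense();print({k:np.round(s[k],4).tolist() for k in("tool_pos","orientation","grip_width","finger_force","contact_force")})
g=snap("wrist");report(g,"wrist")
g=snap("top","t6.png");report(g,"top")
cv2.imwrite("pics/t6c.png",cv2.resize(g["pixels"][100:340,150:550,::-1],(800,480)))
```

```text
{'tool_pos': [0.5018, -0.1004, 0.2088], 'orientation': [-3.1411, 0.002, 3.054], 'grip_width': 0.4124, 'finger_force': 29.6552, 'contact_force': [-0.0396, 1.0836, -0.8639]}
wrist red 863 ztop 64.0 [477.3 -97.5] [35.6  2.6] 83.8
wrist red 33 ztop 80.0 [ 518.  -120.6] [18.2  0.9] -2.2
wrist red 213 ztop 65.3 [530.2 -81.9] [36.   7.4] 3.4
wrist yellow 167 ztop 41.8 [ 479.1 -252. ] [16.   6.4] -20.9
wrist blue 92 ztop 72.7 [549.4  -9.6] [8.8 1. ] 44.6
top red 120 ztop 86.3 [710.1 578.9] [56.6 39.3] 0.4
top red 42 ztop 77.3 [695.  568.1] [38.1  7.8] -37.5
top red 1429 ztop 77.5 [ 603.6 -108. ] [122.4  73. ] -9.7
top blue 755 ztop 77.6 [610.4  21.5] [119.1  22.8] -4.8
top blue 794 ztop 77.6 [607.1 -21.8] [118.7  23.9] -5.0
top cap 158 z 64.8 [430.9 398.9] [64.9 27.9] -1.3
```

View pics/t6c.png

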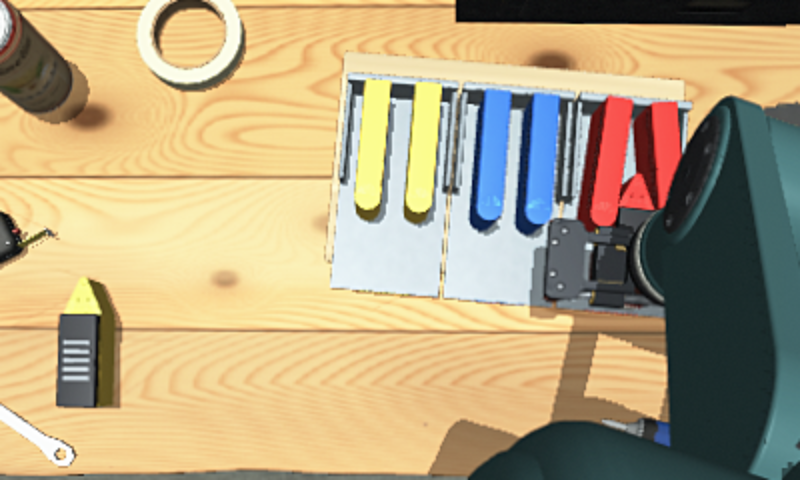

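The crop shows the red nose at (640,190) wedging between the red cases, which are yawing open, while the yellow cassette stays at (80,345). Continuing.

Emit:
{"api": "send_rows", "payload": {"moves": [[[5, -0.4, 0, 0, 0, 0, 0.3], [6, -0.6, 0, 0, 0, 0, 0.3], [6, -0.5, 0, 0, 0, 0, 0.3], [4, -0.4, 0, 0, 0, 0, 0.3], [0, 0, 0, 0, 0, 0, 0.3], [0, 0, 0, 0, 0, 0, 0.3]]]}}

```text
clock: 11.45
tool_pos: [0.5214, -0.102, 0.2086]
orientation: [-3.141, 0.0, 3.054]
contact_force: [-0.5, -0.0, -2.5]
grip_width: 0.413
finger_force: 29.7
```

Run:
```python
from h import *
s=sense();print({k:np.round(s[k],4).tolist() for k in("tool_pos","orientation","grip_width","finger_force","contact_force")})
g=snap("wrist","w7.png");report(g,"wrist")
```

```text
{'tool_pos': [0.5214, -0.102, 0.2086], 'orientation': [-3.1415, 0.0, 3.0539], 'grip_width': 0.4129, 'finger_force': 29.6605, 'contact_force': [-0.505, -0.0093, -2.5237]}
wrist red 871 ztop 63.9 [496.7 -99. ] [35.7  2.7] 83.2
wrist red 50 ztop 78.9 [ 541.3 -123.6] [26.   4.6] -17.5
wrist red 320 ztop 77.9 [545.7 -84. ] [28.8  6.5] 2.4
wrist blue 284 ztop 39.9 [550.8  23. ] [16.9  4.5] -75.4
wrist blue 982 ztop 79.0 [555.7 -12.9] [25.6 13.7] 40.1
```

View pics/w7.png

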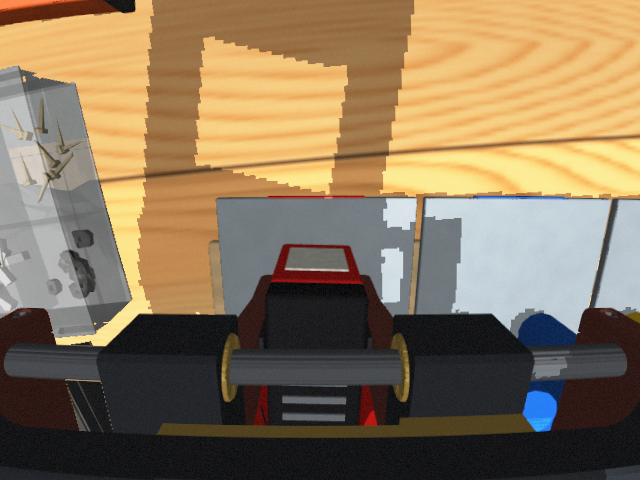

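The wrist view shows the tail (label) at (316,260), just in front of the apron's front edge, with red case fronts on both sides of the fingers. Now I'll release, back off and push with closed fingers.

Emit:
{"api": "send_rows", "payload": {"moves": [[[0, 0, -1, 0, 0, 0, 0.3], [0, 0, 0, 0, 0, 0, 0.45], [0, 0, 0, 0, 0, 0, 0.65], [0, 0, 0, 0, 0, 0, 0.65], [0, 0, 0, 0, 0, 0, 0.65], [0, 0, 0, 0, 0, 0, 0.65], [0, 0, 25, 0, 0, 0, 0.65], [0, 0, 35, 0, 0, 0, 0.65], [0, 0, 15, 0, 0, 0, 0.65], [-10, 1, 0, 0, 0, 0, 0]]]}}

```text
clock: 12.5
tool_pos: [0.5131, -0.1016, 0.285]
orientation: [-3.14, 0.007, 3.054]
contact_force: [0.1, -0.0, -0.6]
grip_width: 0.591
finger_force: 0.0
```

Emit:
{"api": "send_rows", "payload": {"moves": [[[-25, 2, 0, 0, 0, 0, 0], [-17, 2, 0, 0, 0, 0, 0], [0, 0, -10, 0, 0, 0, 0], [0, 0, -15, 0, 0, 0, 0], [0, 0, -15, 0, 0, 0, 0], [0, 0, -15, 0, 0, 0, 0], [0, 0, -15, 0, 0, 0, 0], [0, 0, -3, 0, 0, 0, 0], [0, 0, 0, 0, 0, 0, 0], [0, 0, 0, 0, 0, 0, 0]]]}}

```text
clock: 13.5
tool_pos: [0.4695, -0.0971, 0.2095]
orientation: [-3.141, 0.0, 3.054]
contact_force: [-0.3, -0.5, 0.3]
grip_width: 0.009
finger_force: 0.0
```

Run:
```python
from h import *
s=sense();print({k:np.round(s[k],4).tolist() for k in("tool_pos","orientation","grip_width","finger_force","contact_force")})
g=snap("wrist","w8.png");report(g,"wrist")
g=snap("top","t8.png");report(g,"top")
cv2.imwrite("pics/t8c.png",cv2.resize(g["pixels"][100:340,150:550,::-1],(800,480)))
```

```text
{'tool_pos': [0.4695, -0.0971, 0.2095], 'orientation': [-3.1415, 0.0, 3.0538], 'grip_width': 0.0093, 'finger_force': 0.0, 'contact_force': [-0.3221, -0.5494, 0.3123]}
wrist red 45 ztop 64.1 [495.9 -99.2] [2.7 2.6] -3.9
wrist yellow 127 ztop 41.7 [ 455.5 -253.4] [14.7  5.1] -17.1
wrist blue 36 ztop 30.3 [ 349.2 -153.7] [4.6 2.7] 52.1
wrist blue 246 ztop 30.6 [ 353.9 -146.4] [10.4  9. ] 85.8
wrist blue 63 ztop 30.5 [ 355.7 -138.5] [6.4 3.5] 21.5
wrist blue 399 ztop 41.4 [552.1  21.1] [19.4  6.8] -62.3
wrist blue 429 ztop 43.2 [548.6 -18.8] [21.4  8.2] -83.4
top red 132 ztop 86.5 [709.4 578.5] [56.7 38.2] -5.0
top red 28 ztop 77.1 [692.4 567.5] [25.1  4.5] -41.0
top red 1647 ztop 77.5 [ 602.9 -110.3] [119.8  86.2] -6.4
top blue 774 ztop 77.6 [610.7  21.3] [118.7  22.6] -4.8
top blue 800 ztop 77.6 [607.5 -21.5] [118.8  24.4] -5.1
top cap 249 z 64.5 [424.9 398.6] [81.4 28.9] -0.0
top cap 68 z 64.0 [433.2 380.1] [79.2 24.8] 21.0
```

View pics/w8.png

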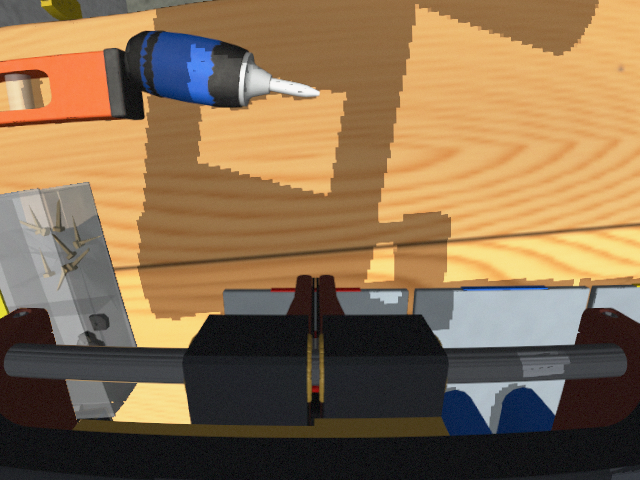

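The wrist view shows the closed fingers behind the red tail, centred at column 317. Pushing along the row.

Emit:
{"api": "send_rows", "payload": {"moves": [[[6, -0.5, 0, 0, 0, 0, 0], [6, -0.5, 0, 0, 0, 0, 0], [6, -0.5, 0, 0, 0, 0, 0], [6, -0.5, 0, 0, 0, 0, 0], [6, -0.5, 0, 0, 0, 0, 0], [6, -0.5, 0, 0, 0, 0, 0], [6, -0.5, 0, 0, 0, 0, 0], [6, -0.5, 0, 0, 0, 0, 0], [4, -0.4, 0, 0, 0, 0, 0], [0, 0, 0, 0, 0, 0, 0]]]}}

```text
clock: 14.6
tool_pos: [0.5223, -0.1016, 0.2097]
orientation: [-3.141, 0.001, 3.054]
contact_force: [0.2, 0.3, -0.5]
grip_width: 0.005
finger_force: 0.0
```

Run:
```python
from h import *
s=sense();print({k:np.round(s[k],4).tolist() for k in("tool_pos","orientation","grip_width","finger_force","contact_force")})
g=snap("top","t9.png");report(g,"top")
a=cv2.resize(g["pixels"][100:300,300:520,::-1],(400,364));h=snap("scene");b=cv2.resize(h["pixels"][220:390,300:520,::-1],(400,364))
cv2.imwrite("pics/c9.png",np.hstack([a,b]))
```

```text
{'tool_pos': [0.5223, -0.1016, 0.2097], 'orientation': [-3.1412, 0.0014, 3.0539], 'grip_width': 0.0051, 'finger_force': 0.0, 'contact_force': [0.1682, 0.2877, -0.5218]}
top red 115 ztop 86.2 [704.6 575.3] [56.2 29.9] -22.5
top red 1067 ztop 77.5 [ 613.2 -103.8] [111.6  75.2] -12.9
top red 16 ztop 59.4 [543.4 -85.8] [13.8  1.7] -0.1
top blue 736 ztop 77.6 [610.4  21.4] [118.9  22.5] -5.0
top blue 769 ztop 77.6 [607.3 -21.6] [118.2  24.4] -5.4
top cap 143 z 64.5 [431.5 399.4] [61.6 27.4] 1.2
```

View pics/c9.png

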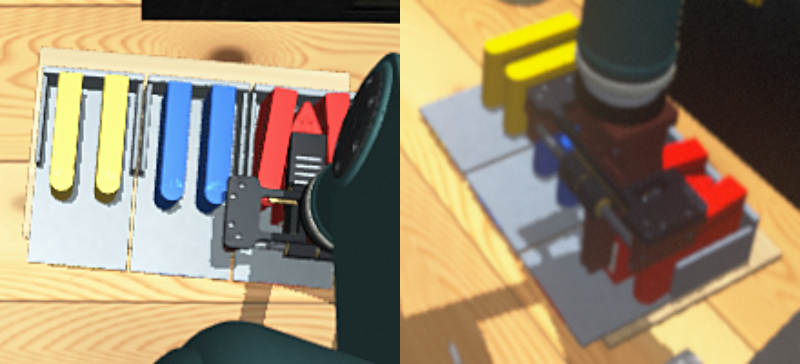

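Crops: the cassette is between the red cases, almost in, with its nose at (307,110) in the left half. Finishing in small steps.

Emit:
{"api": "send_rows", "payload": {"moves": [[[2, -0.2, 0, 0, 0, 0, 0], [2, -0.2, 0, 0, 0, 0, 0], [2, -0.2, 0, 0, 0, 0, 0], [2, -0.2, 0, 0, 0, 0, 0], [1, -0.1, 0, 0, 0, 0, 0], [0, 0, 0, 0, 0, 0, 0]]]}}

```text
clock: 15.3
tool_pos: [0.5306, -0.1024, 0.2096]
orientation: [-3.141, 0.0, 3.054]
contact_force: [-1.6, 1.0, -0.1]
grip_width: 0.007
finger_force: 0.1
```

Emit:
{"api": "send_rows", "payload": {"moves": [[[1, -0.1, 0, 0, 0, 0, 0], [0, 0, 0, 0, 0, 0, 0]]]}}

```text
clock: 15.5
tool_pos: [0.5314, -0.1025, 0.2096]
orientation: [-3.141, 0.0, 3.054]
contact_force: [-1.0, -0.1, -0.4]
grip_width: 0.008
finger_force: 0.3
```

Emit:
{"api": "send_rows", "payload": {"moves": [[[1, -0.1, 0, 0, 0, 0, 0], [0, 0, 0, 0, 0, 0, 0]]]}}

```text
clock: 15.7
tool_pos: [0.5321, -0.1025, 0.2096]
orientation: [-3.142, -0.0, 3.054]
contact_force: [-1.1, 0.2, 0.8]
grip_width: 0.005
finger_force: 0.9
```

Emit:
{"api": "send_rows", "payload": {"moves": [[[-10, 1, 0, 0, 0, 0, 0], [-25, 2, 10, 0, 0, 0, 0], [-25, 2, 30, 0, 0, 0, 0], [-15, 1, 30, 0, 0, 0, 0], [0, 0, 20, 0, 0, 0, 0], [0, 0, 0, 0, 0, 0, 0], [0, 0, 0, 0, 0, 0, 0]]]}}

```text
clock: 16.4
tool_pos: [0.4572, -0.0966, 0.2998]
orientation: [-3.141, 0.002, 3.054]
contact_force: [0.5, 0.0, -0.2]
grip_width: 0.002
finger_force: 0.0
```

```bash
cat >> h.py <<'E'
def rowview(g,col,C,yaw=-0.0873):
    X=world(g);m=masks(g);d=np.array([np.cos(yaw),np.sin(yaw)]);n=np.array([-d[1],d[0]])
    s=(X[...,:2]-C)@d*1000;t=(X[...,:2]-C)@n*1000;z=X[...,2]*1000
    box=(abs(s)<140)&(abs(t)<47)
    for a,b in[(30,50),(50,62),(66,90)]:
        k=box&(z>a)&(z<b)&(m[col]|(m["black"]&(z>70)))
        line=[]
        for t0 in range(-46,46,4):
            q=s[k&(t>=t0)&(t<t0+4)]
            line.append((t0+2,round(np.percentile(q,3),1)) if len(q)>6 else (t0+2,None))
        print(a,b,line)
E
python3 - <<'E'
from h import *
C=np.array([.6015,-.1082])
g=snap("wrist","w10.png");print("wrist");rowview(g,"red",C)
g=snap("top","t10.png");print("top");rowview(g,"red",C);report(g,"top")
g=snap("scene");print("scene");rowview(g,"red",C)
print(sense()["tool_pos"])
E
```

```text
wrist
30 50 [(-44, None), (-40, None), (-36, None), (-32, None), (-28, None), (-24, None), (-20, None), (-16, None), (-12, None), (-8, None), (-4, None), (0, None), (4, None), (8, None), (12, None), (16, None), (20, None), (24, None), (28, None), (32, None), (36, None), (40, None), (44, None)]
50 62 [(-44, None), (-40, None), (-36, None), (-32, None), (-28, None), (-24, None), (-20, None), (-16, None), (-12, None), (-8, None), (-4, None), (0, None), (4, None), (8, None), (12, None), (16, None), (20, None), (24, None), (28, None), (32, None), (36, None), (40, None), (44, None)]
66 90 [(-44, None), (-40, None), (-36, None), (-32, None), (-28, None), (-24, None), (-20, None), (-16, None), (-12, None), (-8, None), (-4, np.float64(-58.5)), (0, np.float64(-58.9)), (4, None), (8, None), (12, None), (16, None), (20, None), (24, None), (28, None), (32, None), (36, None), (40, None), (44, None)]
top
30 50 [(-44, None), (-40, None), (-36, None), (-32, np.float64(-56.7)), (-28, np.float64(-54.6)), (-24, None), (-20, None), (-16, np.float64(52.8)), (-12, None), (-8, None), (-4, None), (0, None), 
[... 2151 characters left out ...]
4, None), (28, np.float64(-57.1)), (32, np.float64(-58.8)), (36, None), (40, None), (44, None)]
66 90 [(-44, np.float64(-56.3)), (-40, np.float64(-58.1)), (-36, np.float64(-58.6)), (-32, np.float64(-57.6)), (-28, np.float64(-53.1)), (-24, np.float64(-42.1)), (-20, np.float64(-55.3)), (-16, np.float64(-57.7)), (-12, np.float64(-58.4)), (-8, np.float64(-58.6)), (-4, np.float64(-58.6)), (0, np.float64(-58.7)), (4, np.float64(-59.2)), (8, np.float64(-59.1)), (12, np.float64(-58.8)), (16, np.float64(-54.3)), (20, np.float64(-6.2)), (24, np.float64(-3.4)), (28, np.float64(0.1)), (32, np.float64(5.9)), (36, np.float64(17.3)), (40, np.float64(21.4)), (44, None)]
[ 0.45698255 -0.0964104   0.29856711]
```

View pics/w10.png

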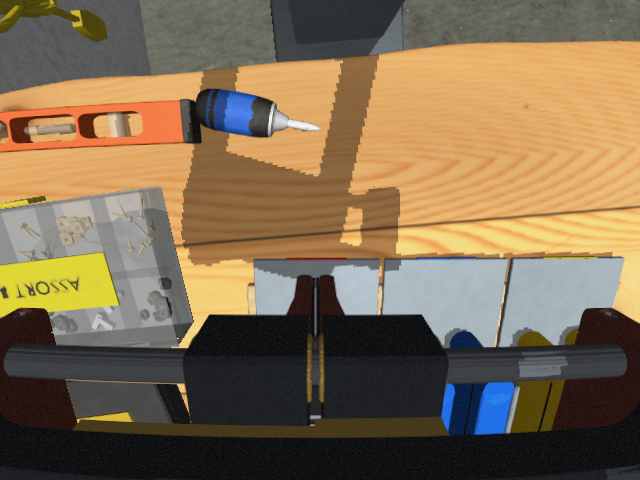

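The cassette tail (−58.8) is flush with the red cases (−58.8 and −59.0) in the row frame in the scene view. The wrist view shows the fingers clear of everything. Now the yellow one.

Emit:
{"api": "send_rows", "payload": {"moves": [[[-2, 15, 5, 0, 0, 0, 0], [-4, 30, 5, 0, 0, 0.01, 0], [-4, 38, 5, 0, 0, 0.01, 0], [-4, 38, 0, 0, 0, 0.01, 0], [-4, 38, 0, 0, 0, 0.01, 0], [-4, 38, 0, 0, 0, 0.01, 0.5], [-4, 38, 0, 0, 0, 0.01, 1], [-4, 38, 0, 0, 0, 0.01, 1], [-4, 38, 0, 0, 0, 0.01, 1], [-4, 38, 0, 0, 0, 0.01, 1]]]}}

```text
clock: 17.55
tool_pos: [0.418, 0.2547, 0.3142]
orientation: [-3.141, -0.001, -3.139]
contact_force: [0.0, -0.5, -0.4]
grip_width: 0.418
finger_force: 0.0
```

Emit:
{"api": "send_rows", "payload": {"moves": [[[-4, 38, 0, 0, 0, 0.01, 1], [-4, 38, 0, 0, 0, 0.01, 1], [-3, 34, 0, 0, 0, 0, 1], [-2, 22, 0, 0, 0, 0, 1], [0, 10, 0, 0, 0, 0, 1], [0, 0, 0, 0, 0, 0, 1], [0, 0, 0, 0, 0, 0, 1]]]}}

```text
clock: 18.25
tool_pos: [0.4058, 0.3939, 0.3142]
orientation: [-3.14, -0.001, -3.119]
contact_force: [0.4, -0.0, -0.4]
grip_width: 0.995
finger_force: 0.0
```

Run:
```python
from h import *
s=sense();print(np.round(s["tool_pos"],4),np.round(s["orientation"],3),s["grip_width"])
g=snap("wrist","w11.png");report(g,"wrist")
g=snap("top","t11.png");report(g,"top")
```

```text
[0.4058 0.3939 0.3142] [-3.140e+00 -1.000e-03 -3.119e+00] 0.9953511018521978
wrist yellow 466 ztop 51.7 [479.  397.1] [26.9 15.5] -89.3
wrist yellow 289 ztop 35.1 [544.8 504.6] [30.3 13.4] 29.3
wrist cap 4815 z 66.1 [421.3 396.8] [84.2 34.9] 0.3
top red 156 ztop 86.9 [709.7 578.1] [56.7 39.8] -1.4
top red 1759 ztop 77.6 [ 603.3 -106.8] [119.5  96.8] -4.0
top blue 802 ztop 77.5 [610.4  21.4] [120.   22.9] -5.0
top blue 811 ztop 77.7 [607.  -21.5] [118.6  24.6] -5.3
top cap 142 z 64.4 [454.  395.3] [35.6 23.9] -89.5
```

View pics/w11.png

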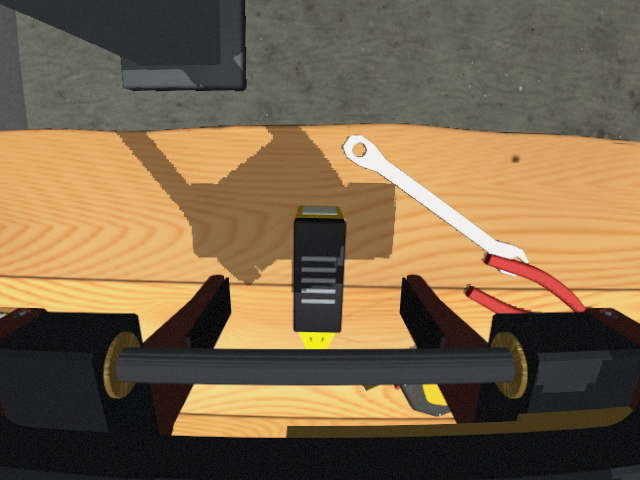

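The wrist view shows the yellow cassette centred between the fingers at (319,270), cap home (z=66); the pliers are well clear. Gripping.

Emit:
{"api": "send_rows", "payload": {"moves": [[[-2, 3, -30, 0, 0, 0, 1], [0, 0, -30, 0, 0, 0, 1], [0, 0, -30, 0, 0, 0, 0.8], [0, 0, -20, 0, 0, 0, 0.8], [0, 0, -11, 0, 0, 0, 0.8], [0, 0, 0, 0, 0, 0, 0.3], [0, 0, 0, 0, 0, 0, 0.3], [0, 0, 0, 0, 0, 0, 0.3], [0, 0, 0, 0, 0, 0, 0.3], [0, 0, 0, 0, 0, 0, 0.3]]]}}

```text
clock: 19.35
tool_pos: [0.4046, 0.3977, 0.1946]
orientation: [3.141, 0.001, -3.119]
contact_force: [0.0, -0.8, 3.9]
grip_width: 0.414
finger_force: 29.6
```

Emit:
{"api": "send_rows", "payload": {"moves": [[[0, 0, 0, 0, 0, 0, 0.3], [0, 0, 0, 0, 0, 0, 0.3]]]}}

```text
clock: 19.55
tool_pos: [0.4045, 0.3977, 0.1945]
orientation: [3.141, 0.001, -3.119]
contact_force: [-0.4, -0.6, 6.0]
grip_width: 0.407
finger_force: 29.6
```

Run:
```python
from h import *
s=sense();print(np.round(s["tool_pos"],4),np.round(s["orientation"],3),s["grip_width"],s["finger_force"])
g=snap("wrist");report(g,"wrist")
g=snap("top");X=world(g);h=cv2.cvtColor(g["pixels"],cv2.COLOR_RGB2HSV)
print(h[170,337],h[170,362])
m=(h[...,0]>20)&(h[...,0]<36)&(h[...,1]>120)&(h[...,2]>120)
for P in comps(m,X,.065,.1,(.5,.75,.03,.2)): print(len(P),np.median(P[:,2]),*rect(P))
```

```text
[0.4045 0.3977 0.1945] [ 3.141e+00  1.000e-03 -3.119e+00] 0.4074093568061596 29.593057483434677
wrist cap 6476 z 65.9 [389.9 397.9] [39.5 22.8] -88.7
wrist cap 403 z 98.9 [381.3 365.5] [25.1 22.7] -89.2
wrist cap 377 z 99.1 [380.  429.9] [25.2 23.3] -86.3
wrist cap 123 z 98.1 [397.8 378.4] [14.9  0.6] -0.3
wrist cap 127 z 98.4 [396.8 417.6] [15.3  0.7] 0.8
wrist cap 2830 z 66.1 [425.9 398. ] [35.5 21.2] -87.8
[ 30 116 249] [ 30 117 249]
124 0.07750764663200667 [656.8 125.5] [46.5 22.1] -4.9
226 0.07770109312517906 [626.2  78.6] [103.8  21.7] 0.2
```

```bash
sed -i 's/yellow=sat&(H>24)&(H<35)/yellow=(S>95)\&(V>100)\&(H>25)\&(H<35)/' h.py
python3 - <<'E'
from h import *
for n in("t10","t6"):
    pass
g=dict(np.load("top0.npz"));X=world(g)
for P in comps(masks(g)["yellow"],X,.07,.1,(.5,.75,.03,.2)): print("top0",len(P),np.median(P[:,2]),*rect(P))
g=snap("top");X=world(g)
for P in comps(masks(g)["yellow"],X,.07,.1,(.5,.75,.03,.2)): print("now",len(P),np.median(P[:,2]),*rect(P))
E
```

```text
top0 797 0.0776188733997298 [620.6 129.7] [119.7  23.1] -4.8
top0 808 0.07760436927038303 [617.7  83.9] [119.8  23.1] -4.9
now 795 0.07761210236450009 [620.6 129.6] [119.4  23.3] -4.8
now 807 0.0775710238621983 [618.3  83.7] [121.   23.3] -4.8
```

Emit:
{"api": "send_rows", "payload": {"moves": [[[0, 0, 6, 0, 0, 0, 0.3], [0, 0, 8, 0, 0, 0, 0.3], [0, 0, 8, 0, 0, 0, 0.3], [2, -10, 0, 0, 0, -0.01, 0.3], [4, -22, 0, 0, 0, -0.01, 0.3], [5, -30, 0, 0, 0, -0.01, 0.3], [5, -30, 0, 0, 0, -0.01, 0.3], [5, -30, 0, 0, 0, -0.01, 0.3], [5, -30, 0, 0, 0, -0.01, 0.3], [5, -30, 0, 0, 0, -0.01, 0.3]]]}}

```text
clock: 20.7
tool_pos: [0.4352, 0.2137, 0.2157]
orientation: [-3.141, 0.0, 3.093]
contact_force: [0.4, 0.5, -1.4]
grip_width: 0.41
finger_force: 29.6
```

Emit:
{"api": "send_rows", "payload": {"moves": [[[5, -30, 0, 0, 0, -0.01, 0.3], [5, -30, 0, 0, 0, -0.01, 0.3], [4, -20, 0, 0, 0, -0.01, 0.3], [4, -10, 0, 0, 0, -0.01, 0.3], [2, -4.5, 0, 0, 0, 0, 0.3], [0, 0, -3, 0, 0, 0, 0.3], [0, 0, -4, 0, 0, 0, 0.3], [0, 0, 0, 0, 0, 0, 0.3], [0, 0, 0, 0, 0, 0, 0.3]]]}}

```text
clock: 21.6
tool_pos: [0.4549, 0.1216, 0.2083]
orientation: [-3.141, -0.001, 3.055]
contact_force: [-0.2, 0.1, -2.3]
grip_width: 0.415
finger_force: 29.6
```

```bash
cat > chk.py <<'E'
from h import *
s=sense();print({k:np.round(s[k],4).tolist() for k in("tool_pos","orientation","grip_width","finger_force","contact_force")})
g=snap("wrist");X=world(g)
for P in comps(masks(g)["yellow"],X,.03,.1,(.35,.75,.03,.2)): 
    T=P[P[:,2]>np.percentile(P[:,2],95)-.008];print("wrist",len(T),np.median(T[:,2]),*rect(T))
g=snap("top");X=world(g)
for P in comps(masks(g)["yellow"],X,.055,.1,(.35,.75,.03,.2)): print("top",len(P),np.median(P[:,2]),*rect(P))
E
python3 chk.py
```

```text
{'tool_pos': [0.4549, 0.1216, 0.2083], 'orientation': [-3.1414, -0.0008, 3.055], 'grip_width': 0.4145, 'finger_force': 29.6046, 'contact_force': [-0.1882, 0.1335, -2.3463]}
top 792 0.07763829947643401 [620.7 129.6] [118.8  23.3] -4.8
top 808 0.07778631781441234 [618.4  83.8] [119.1  23.5] -4.8
```

Emit:
{"api": "send_rows", "payload": {"moves": [[[6, -0.5, 0, 0, 0, 0, 0.3], [8, -0.7, 0, 0, 0, 0, 0.3], [8, -0.7, 0, 0, 0, 0, 0.3], [8, -0.7, 0, 0, 0, 0, 0.3], [8, -0.7, 0, 0, 0, 0, 0.3], [8, -0.7, 0, 0, 0, 0, 0.3], [8, -0.7, 0, 0, 0, 0, 0.3], [8, -0.7, 0, 0, 0, 0, 0.3], [0, 0, 0, 0, 0, 0, 0.3]]]}}

```text
clock: 22.6
tool_pos: [0.5189, 0.1154, 0.2088]
orientation: [3.141, 0.002, 3.053]
contact_force: [-0.3, 0.2, -2.2]
grip_width: 0.414
finger_force: 29.6
```

```bash
python3 chk.py
python3 - <<'E'
from h import *
g=snap("top");h=snap("wrist")
cv2.imwrite("pics/c12.png",np.hstack([cv2.resize(g["pixels"][100:300,300:520,::-1],(400,364)),cv2.resize(h["pixels"][...,::-1],(400,364))]))
E
```

```text
{'tool_pos': [0.5189, 0.1154, 0.2088], 'orientation': [3.1414, 0.0019, 3.0535], 'grip_width': 0.4141, 'finger_force': 29.6047, 'contact_force': [-0.2933, 0.2345, -2.2284]}
top 146 0.07780503350045838 [670.  124.7] [23.  22.4] 82.7
top 96 0.07748466054841395 [671.1  80.5] [22.4 14.5] -86.2
```

View pics/c12.png

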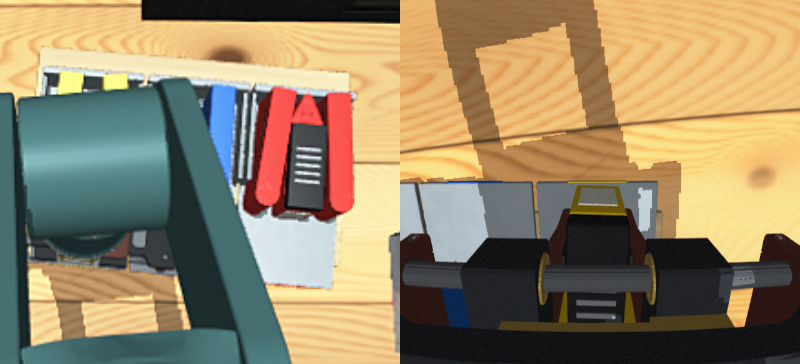

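Left crop: the red cassette sits flush between its cases at (305,150). Right crop: the yellow tail is upright at (600,200). Continuing.

Emit:
{"api": "send_rows", "payload": {"moves": [[[5, -0.4, 0, 0, 0, 0, 0.3], [6, -0.6, 0, 0, 0, 0, 0.3], [6, -0.5, 0, 0, 0, 0, 0.3], [4, -0.4, 0, 0, 0, 0, 0.3], [0, 0, 0, 0, 0, 0, 0.3], [0, 0, -1, 0, 0, 0, 0.3], [0, 0, 0, 0, 0, 0, 0.45], [0, 0, 0, 0, 0, 0, 0.65], [0, 0, 0, 0, 0, 0, 0.65], [0, 0, 0, 0, 0, 0, 0.65]]]}}

```text
clock: 23.8
tool_pos: [0.5383, 0.1137, 0.2078]
orientation: [-3.142, 0.0, 3.054]
contact_force: [-0.4, 0.0, -0.1]
grip_width: 0.645
finger_force: 0.0
```

Emit:
{"api": "send_rows", "payload": {"moves": [[[0, 0, 0, 0, 0, 0, 0.65], [0, 0, 25, 0, 0, 0, 0.65], [0, 0, 35, 0, 0, 0, 0.65], [0, 0, 15, 0, 0, 0, 0.65], [-10, 1, 0, 0, 0, 0, 0.65], [-25, 2, 0, 0, 0, 0, 0], [-20, 2, 0, 0, 0, 0, 0], [0, 0, 0, 0, 0, 0, 0], [0, 0, 0, 0, 0, 0, 0]]]}}

```text
clock: 24.7
tool_pos: [0.4828, 0.1187, 0.282]
orientation: [-3.141, -0.001, 3.054]
contact_force: [0.8, 0.3, -0.1]
grip_width: 0.329
finger_force: 0.0
```

Run:
```python
from h import *
s=sense();print({k:np.round(s[k],4).tolist() for k in("tool_pos","orientation","grip_width","finger_force","contact_force")})
C=np.array([.6193,.1067])
for n in("wrist","scene"):
    g=snap(n,n+"13.png");print(n);rowview(g,"yellow",C)
```

```text
{'tool_pos': [0.4828, 0.1187, 0.282], 'orientation': [-3.1413, -0.0007, 3.0541], 'grip_width': 0.329, 'finger_force': 0.0, 'contact_force': [0.8007, 0.3134, -0.1259]}
wrist
30 50 [(-44, None), (-40, None), (-36, None), (-32, None), (-28, None), (-24, None), (-20, None), (-16, None), (-12, None), (-8, None), (-4, None), (0, None), (4, None), (8, None), (12, None), (16, None), (20, None), (24, None), (28, None), (32, None), (36, None), (40, None), (44, None)]
50 62 [(-44, None), (-40, None), (-36, None), (-32, None), (-28, None), (-24, None), (-20, None), (-16, None), (-12, None), (-8, None), (-4, None), (0, None), (4, None), (8, None), (12, None), (16, None), (20, None), (24, None), (28, None), (32, None), (36, None), (40, None), (44, None)]
66 90 [(-44, None), (-40, None), (-36, None), (-32, np.float64(-48.8)), (-28, np.float64(-55.5)), (-24, np.float64(-52.4)), (-20, np.float64(-48.7)), (-16, np.float64(-106.9)), (-12, np.float64(-107.3)), (-8, np.float64(-107.0)), (-4, np.float64(-106.8)), (0, np.float64(-106.7)), (4, np.float64(-106.8)), (8, np.float64(-106.7)), (12, np.float64(-1
[... 670 characters left out ...]
t64(6.5)), (16, np.float64(-4.4)), (20, None), (24, None), (28, None), (32, None), (36, None), (40, None), (44, None)]
66 90 [(-44, np.float64(-54.7)), (-40, np.float64(-56.9)), (-36, np.float64(-54.8)), (-32, np.float64(-55.0)), (-28, np.float64(-50.4)), (-24, np.float64(-43.3)), (-20, np.float64(-92.6)), (-16, np.float64(-103.1)), (-12, np.float64(-102.2)), (-8, np.float64(-104.7)), (-4, np.float64(-103.1)), (0, np.float64(-102.1)), (4, np.float64(-99.0)), (8, np.float64(-103.0)), (12, np.float64(-103.5)), (16, np.float64(-45.1)), (20, np.float64(-52.6)), (24, np.float64(-56.8)), (28, np.float64(-55.3)), (32, np.float64(-57.8)), (36, np.float64(-54.5)), (40, np.float64(-48.2)), (44, None)]
```

View pics/wrist13.png

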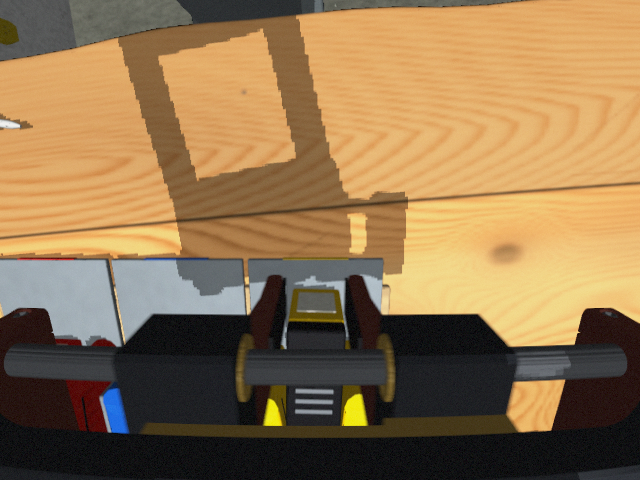

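The wrist view shows yellow released between its cases, tail at (317,300), with fingers at its sides behind it. I'll lower behind the tail and push.

Emit:
{"api": "send_rows", "payload": {"moves": [[[0, 0, 0, 0, 0, 0, 0], [0, 0, 0, 0, 0, 0, 0], [0, 0, 0, 0, 0, 0, 0], [0, 0, -10, 0, 0, 0, 0], [0, 0, -15, 0, 0, 0, 0], [0, 0, -15, 0, 0, 0, 0], [0, 0, -15, 0, 0, 0, 0], [0, 0, -15, 0, 0, 0, 0], [0, 0, -3, 0, 0, 0, 0], [0, 0, 0, 0, 0, 0, 0]]]}}

```text
clock: 25.8
tool_pos: [0.483, 0.1186, 0.2089]
orientation: [-3.141, -0.002, 3.054]
contact_force: [0.4, 0.6, 0.3]
grip_width: 0.002
finger_force: 0.0
```

Emit:
{"api": "send_rows", "payload": {"moves": [[[6, -0.5, 0, 0, 0, 0, 0], [6, -0.5, 0, 0, 0, 0, 0], [6, -0.5, 0, 0, 0, 0, 0], [6, -0.5, 0, 0, 0, 0, 0], [6, -0.5, 0, 0, 0, 0, 0], [6, -0.5, 0, 0, 0, 0, 0], [6, -0.5, 0, 0, 0, 0, 0], [6, -0.5, 0, 0, 0, 0, 0], [6, -0.5, 0, 0, 0, 0, 0], [0, 0, 0, 0, 0, 0, 0]]]}}

```text
clock: 26.8
tool_pos: [0.5386, 0.1141, 0.2097]
orientation: [3.141, 0.002, 3.054]
contact_force: [0.5, -0.3, 0.0]
grip_width: 0.008
finger_force: 0.0
```

Emit:
{"api": "send_rows", "payload": {"moves": [[[2, -0.2, 0, 0, 0, 0, 0], [2, -0.2, 0, 0, 0, 0, 0], [2, -0.2, 0, 0, 0, 0, 0], [2, -0.2, 0, 0, 0, 0, 0], [2, -0.2, 0, 0, 0, 0, 0], [1, -0.1, 0, 0, 0, 0, 0], [0, 0, 0, 0, 0, 0, 0]]]}}

```text
clock: 27.5
tool_pos: [0.5486, 0.113, 0.2096]
orientation: [-3.142, 0.0, 3.054]
contact_force: [0.1, 0.3, -0.0]
grip_width: 0.004
finger_force: 0.2
```

Add the last millimetre, then back away and raise to inspect everything.

Emit:
{"api": "send_rows", "payload": {"moves": [[[1, -0.1, 0, 0, 0, 0, 0], [0, 0, 0, 0, 0, 0, 0], [-10, 1, 0, 0, 0, 0, 0], [-25, 2, 10, 0, 0, 0, 0], [-25, 2, 30, 0, 0, 0, 0], [-25, 1, 30, 0, 0, 0, 0], [-10, 20, 20, 0, 0, 0, 0], [-5, 35, 20, 0, 0, 0, 0], [0, 35, 20, 0, 0, 0, 0], [0, 20, 0, 0, 0, 0, 0]]]}}

```text
clock: 28.5
tool_pos: [0.4494, 0.2312, 0.3425]
orientation: [3.139, 0.005, 3.055]
contact_force: [0.5, 0.4, 0.3]
grip_width: 0.001
finger_force: 0.0
```

Emit:
{"api": "send_rows", "payload": {"moves": [[[0, 35, 0, 0, 0, 0, 0], [0, 35, 0, 0, 0, 0, 0], [0, 35, 0, 0, 0, 0, 0], [0, 35, 0, 0, 0, 0, 0], [0, 15, 0, 0, 0, 0, 0], [0, 0, 0, 0, 0, 0, 0]]]}}

```text
clock: 29.1
tool_pos: [0.4488, 0.3853, 0.3395]
orientation: [3.141, 0.0, 3.056]
contact_force: [-0.3, -0.8, -0.4]
grip_width: 0.012
finger_force: 0.0
```

Run:
```python
from h import *
np.set_printoptions(legacy='1.25')
for n in("top","scene"):
    g=snap(n,n+"14.png")
    for c,C in(("yellow",[.6193,.1067]),("red",[.6015,-.1082])):
        print(n,c);rowview(g,c,np.array(C))
    if n=="top":a=cv2.resize(g["pixels"][110:280,300:510,::-1],(400,324),interpolation=cv2.INTER_CUBIC)
    else:b=cv2.resize(g["pixels"][210:390,300:522,::-1],(400,324),interpolation=cv2.INTER_CUBIC)
cv2.imwrite("pics/c14.png",np.hstack([a,b]))
```

```text
top yellow
30 50 [(-44, None), (-40, None), (-36, None), (-32, None), (-28, None), (-24, None), (-20, None), (-16, None), (-12, None), (-8, None), (-4, None), (0, None), (4, None), (8, None), (12, None), (16, None), (20, None), (24, None), (28, None), (32, None), (36, None), (40, None), (44, None)]
50 62 [(-44, None), (-40, None), (-36, None), (-32, None), (-28, None), (-24, None), (-20, None), (-16, None), (-12, None), (-8, None), (-4, 35.7), (0, 35.6), (4, None), (8, 34.1), (12, None), (16, None), (20, None), (24, None), (28, None), (32, None), (36, None), (40, None), (44, None)]
66 90 [(-44, -52.3), (-40, -54.4), (-36, -53.2), (-32, -53.0), (-28, -50.5), (-24, -43.6), (-20, -30.2), (-16, -56.3), (-12, -56.9), (-8, -40.3), (-4, -34.1), (0, -40.7), (4, -56.9), (8, -57.1), (12, -31.1), (16, -53.2), (20, -7.3), (24, -45.3), (28, -52.7), (32, -52.3), (36, -54.2), (40, -53.3), (44, -52.8)]
top red
30 50 [(-44, None), (-40, None), (-36, None), (-32, -57.0), (-28, -54.4), (-24, None), (-20, None), (-16, 45.9), (-12, None), (-8, None), (-4, None), (0, None), (4, None), (8, None), (12, None
[... 1825 characters left out ...]
None), (20, None), (24, None), (28, -56.7), (32, -59.6), (36, None), (40, None), (44, None)]
50 62 [(-44, -57.9), (-40, -58.2), (-36, -59.8), (-32, None), (-28, None), (-24, None), (-20, -57.4), (-16, -57.7), (-12, None), (-8, None), (-4, None), (0, None), (4, None), (8, None), (12, None), (16, -58.1), (20, None), (24, None), (28, -57.6), (32, None), (36, None), (40, None), (44, None)]
66 90 [(-44, -56.6), (-40, -58.3), (-36, -58.3), (-32, -58.1), (-28, -50.0), (-24, -41.3), (-20, -54.4), (-16, -57.7), (-12, -58.7), (-8, -58.3), (-4, -59.2), (0, -58.6), (4, -58.6), (8, -59.1), (12, -59.5), (16, -51.1), (20, -19.4), (24, -52.6), (28, -56.3), (32, -57.9), (36, -59.2), (40, -55.6), (44, -54.3)]
```

View pics/c14.png

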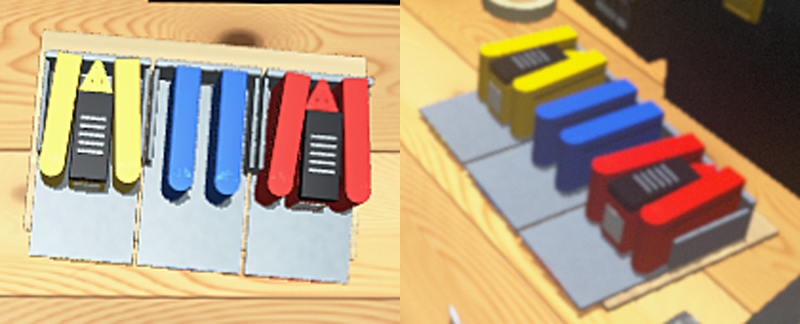

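Both cassettes sit upright between their own cases in both crops: yellow at (90,135) and red at (320,150) on the left. The yellow tail may stand slightly proud, so I'll check with range only, no colour.

Run:
```python
from h import *
np.set_printoptions(legacy='1.25')
yaw=-0.0864;d=np.array([np.cos(yaw),np.sin(yaw)]);n=np.array([-d[1],d[0]])
for cam in("top","scene"):
    Xs=[world(snap(cam)) for _ in range(4)]
    for c,C in(("yellow",[.6193,.1067]),("red",[.6015,-.1082])):
        out=[]
        for X in Xs:
            s=(X[...,:2]-C)@d*1000;t=(X[...,:2]-C)@n*1000;z=X[...,2]*1000
            k=(z>70)&(z<85)&(abs(s)<120)&(abs(t)<48)
            out.append([np.percentile(s[k&(t>=a)&(t<a+3)],0.7) if (k&(t>=a)&(t<a+3)).sum()>10 else np.nan for a in range(-48,48,3)])
        print(cam,c,dict(zip(range(-47,49,3),np.round(np.mean(out,0),1).tolist())))
```

```text
top yellow {-47: -52.8, -44: -55.1, -41: -56.3, -38: -57.7, -35: -56.6, -32: -56.3, -29: -54.0, -26: -49.0, -23: -34.6, -20: -42.9, -17: -57.6, -14: -57.3, -11: -57.9, -8: -57.6, -5: -57.0, -2: -57.8, 1: -57.9, 4: -57.3, 7: -57.7, 10: -57.9, 13: -57.2, 16: -57.2, 19: -11.8, 22: -47.2, 25: -53.0, 28: -55.6, 31: -56.0, 34: -57.4, 37: -57.1, 40: -55.0, 43: -54.3, 46: nan}
top red {-47: -51.1, -44: -53.7, -41: -55.6, -38: -56.3, -35: -56.5, -32: -56.7, -29: -54.1, -26: -51.2, -23: -36.2, -20: -49.2, -17: -56.2, -14: -56.9, -11: -57.1, -8: -56.5, -5: -56.9, -2: -56.8, 1: -56.6, 4: -56.7, 7: -57.1, 10: -56.7, 13: -56.5, 16: -56.4, 19: -9.8, 22: -31.4, 25: -47.2, 28: -51.1, 31: -55.0, 34: -57.4, 37: -56.7, 40: -57.2, 43: -56.0, 46: -53.5}
scene yellow {-47: -55.1, -44: -57.1, -41: -57.6, -38: -58.0, -35: -57.6, -32: -56.1, -29: -51.2, -26: -45.3, -23: -31.6, -20: -58.0, -17: -57.9, -14: -58.7, -11: -58.8, -8: -58.2, -5: -59.0, -2: -58.8, 1: -58.4, 4: -58.8, 7: -57.6, 10: -58.7, 13: -58.3, 16: -54.2, 19: -41.5, 22: -53.6, 25: -56.4, 28: -57.9, 31: -57.1, 34: -57.7, 37: -57.6, 40: -56.4, 43: -51.5, 46: nan}
scene red {-47: -55.0, -44: -57.9, -41: -58.5, -38: -59.1, -35: -58.6, -32: -57.8, -29: -55.0, -26: -49.0, -23: -32.2, -20: -57.8, -17: -58.2, -14: -59.1, -11: -58.7, -8: -59.4, -5: -59.2, -2: -59.0, 1: -59.0, 4: -59.3, 7: -59.2, 10: -58.9, 13: -58.8, 16: -58.3, 19: -33.9, 22: -48.1, 25: -55.5, 28: -58.1, 31: -59.7, 34: -59.5, 37: -59.6, 40: -58.8, 43: -57.3, 46: -53.1}
```

Run:
```python
from h import *
g=snap("top");X=world(g)
for C in([.6193,.1067],[.6015,-.1082]):
    for dy in(-.036,0,.036):
        k=(abs(X[...,0]-C[0]+.02)<.025)&(abs(X[...,1]-C[1]-dy-.001)<.008);print(C,dy,np.round(np.nanmedian(X[k][:,2])*1000,1))
s=sense();print(s["clock"],s["contact_force"]);print(job_done())
```

```text
[0.6193, 0.1067] -0.036 77.5
[0.6193, 0.1067] 0 77.9
[0.6193, 0.1067] 0.036 77.7
[0.6015, -0.1082] -0.036 77.6
[0.6015, -0.1082] 0 77.8
[0.6015, -0.1082] 0.036 77.6
29.65 [ 0.59677293 -0.78567233 -0.6811518 ]
the job is handed in; nothing more can be done
None
```

The two cassettes on the bench, red and yellow (no blue was there), have their caps pressed home and are filed upright between their own-colour cases with tails flush to within about 1 mm; the job is handed in.

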